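# Tongs from behind the spice tins

## Task

The bamboo tongs have ended up behind the three spice tins in the dark wooden organiser. Clear all three tins out onto the round tray, then take the tongs out and lay them lengthwise in the middle of the long white spoon rest, and after that put every tin back, upright, in the very place in the organiser where it stood before. Do not tip a tin over, and do not disturb the mug or the salt shaker.

Things in the scene. Friction and masses are not known exactly. Their poses are not given: they have to be found in the camera images.
- tin_red: Steel spice tin with a RED screw cap and a red band: an upright cylinder 58 mm in diameter and 84 mm high (mass about 0.16 kg, varies by a third), with a cap 54 mm in diameter and 20 mm high on it, 104 mm in all. Loose. Origin: centre of its underside; z is up its axis.
- tin_green: The same tin with a GREEN cap and band. Origin: centre of its underside; z is up its axis.
- tin_blue: The same tin with a BLUE cap and band. Origin: centre of its underside; z is up its axis. At the start the three tins stand side by side in a row across the organiser, in any order, about 66 mm between centres (8 mm between walls), just behind the front lip.
- tongs: Bamboo tongs, rigid, loose, 40 g, lying on their side: two strips on edge, joined at the butt. 180 mm long, 20 mm high, 30 mm wide (outer faces parallel over the middle; butt 14 mm). Origin: underside, mid-length, within 10 mm of the centre of mass; x along the length, y across, z up. At the start along the row right behind the tins, 4 to 9 mm from their walls: no room for a finger between.
- organiser: Dark wooden spice organiser, fixed, 156 mm deep (x), 236 wide (y). Origin: centre of underside; x to its back, y along the row of tins. Floor 10 mm above the bar; cheeks at both y ends 12 mm thick, tops at 58 mm; front lip at x = -74, top at 22 mm; 8 mm rod along the back at x = +72, top at 40 mm. Tins stand at x = -36, y = -66, 0, +66; tongs lie at x = +14 (each within 3 mm, tongs' y within 8).
- tray: Round blue-green melamine tray, fixed, 250 mm in diameter, flat floor 6 mm above the bar and about 224 mm across, rim 18 mm high. Room for the three tins. Stands left or right of the organiser. Origin: centre of its underside.
- rest: Long white ceramic spoon rest with two blue lines, fixed, 240 mm (x) by 125 mm (y), floor 5 mm above the bar, inside 226 by 111 mm, rim 13 mm high. On the other side of the organiser from the tray. Origin: centre of its underside; x along its length.
- mug: Slate-blue mug, 74 mm in diameter, 90 mm high, with a handle to one side; a bystander in front of the organiser (on the robot's side). Origin: centre of its underside.
- salt: White salt shaker with a steel top, 40 mm in diameter, 71 mm high; a bystander in front of the organiser (on the robot's side). Origin: centre of its underside.

How it is judged:
By the outcome, as a careful person would: the job done as asked, in the order asked, and still so for the second after the job is handed in, with the robot touching nothing.
It also fails if it takes over 138 s, if anything falls off the work surface, if the arm or the gripper's body presses on something with over 40 N, if the wrist force passes 120 N, or if a joint passes its speed limit or range.

## Robot

A 6-joint arm with a two-finger parallel gripper is mounted at the origin on the work surface. World frame = base frame: x ahead of the robot, y to its left, z up, the work surface at z = 0. Lengths are in m, angles in rad, forces in N, time in s.
With the tool pointing down it reaches from about 0.35 to 0.725 m from the base axis. Payload 4.3 kg.
Tool frame: the origin (TCP) lies midway between the tips of the shut fingers; the grasp point (between the pads) lies 19 mm behind it (robot.pinch_z is the distance from the TCP to the grasp point, in m); z points along the fingers, y is the direction in which the jaws open and shut (so a half turn about z gives the same grasp; the last joint's range is limited). The gripper opens to 85 mm and grips with 20 to 120 N. Pads are 22 mm wide; open, the fingers measure 114 mm over their backs; the gripper's body (76 mm by 85 mm) begins 54 mm behind the grasp point. The pads swing forward as they close: fully open they stand 13 mm farther back than shut.
Start: joints at [1.014, 0.377, 0.081, 1.274, 0, 1.46], TCP at [0.248, 0.519, 0.231] pointing down, gripper open.
Joint ranges: [-2.72, 2.72], [-0.84, 1.66], [-1.02, 1.22], [-1.77, 2.12], [-1.37, 1.28], [-3.14, 3.14]. Speed limits (rad/s): [2.57, 2.57, 3.14, 3.14, 3.14, 3.14].

## Interface

Orientations are given as [roll, pitch, yaw] about the fixed x, y, z axes, in that order (R = Rz(yaw) Ry(pitch) Rx(roll)).
In Python, from plant import robot, capture, camera_params, job gives the robot as it stands.
- The arm moves only by the shell command python3 -m creep 'ROWS' [FORCE]. ROWS is JSON, a list of rows, each a list of 3 entries, a list of its own where there are three numbers: the opening, from 0 (shut) to 1 (fully open), then the shift along the tool's x, y, z in cm, then the turn about the tool's z in degrees. A call has 1 to 20 rows; each row is the pose to reach, as a shift and turn from the pose commanded when the call began, along the tool's axes at that moment; what a row does not reach only later rows make up. A row lasts 1/10 s, in which the tool goes at most 50 mm and 8.59 degrees, less where a joint would pass 70% of its speed; a pose out of reach is approached as far as the arm can. A call with a gripper value outside its range is refused whole. The fingers move at their own pace and stop on an object; FORCE is the grip in N (left out, the last holds). Time passes only in rows, so rows that repeat a pose let the fingers close. It gives the time, the measured TCP pose, the force and the opening at its end, in the units of the state.
- robot.state(): the state, without advancing time (a new reading comes with each control period).
- capture(name): name is "scene" or "top" or "wrist"; returns (picture, depth): 384x512x3 uint8, blue, green, red; 384x512 float32, m along the optical axis (not along the pixel's ray), 0 where there is no reading.
- camera_params(name): a dict with "fx", "fy", "cx", "cy" (pixels), "rvec" (rotation vector, rad) and "tvec" (3), from world to camera coordinates, as OpenCV has them; the wrist camera has in their place "T_tool_cam" (4x4, takes a point from camera to tool coordinates, whose origin is the TCP and whose axes are the flange's). Camera axes: x right, y down, z forward; pixel columns grow to the right and rows downward; lengths in m; the calibration is good to about 2 mm. A picture is of the moment at which its call begins: read the wrist's pose just before it. camera_params takes no time and is no camera call.
- job.finish_job(): hands the job in, once; it reports no verdict.
The state is a dict: "time_s": time; "joint_pos": joint angles; "qvel": joint speeds; "effort": joint torques, N m; "tool_pos": TCP position; "tool_rot": TCP orientation; "force": force on the tool from outside, world axes, zero at the start; "torque": the same for the moment, N m; "gripper_width": finger opening in m.
Only numpy, scipy, OpenCV 4.12 (cv2) and the standard library are available. Lean on these libraries where they do the work, as an engineer would, in place of code of your own. Each camera call takes 0.05 s, during which the arm holds its last target.

## Working session

There is one attempt and no reset: what is moved stays moved. The work goes in short steps, Python scripts to look and compute and a shell command to move; the robot and the scene stay as the last step left them, time stands still between calls to the robot, and variables do not carry over. Pictures are saved under pics/ and viewed, and the job is handed in when it is done.

```bash
ls; mkdir -p pics
cat > h.py <<'E'
import numpy as np, cv2
from scipy.spatial.transform import Rotation as R
from plant import robot, capture, camera_params, job
def cam(name, st=None):
    p=camera_params(name)
    K=np.array([[p['fx'],0,p['cx']],[0,p['fy'],p['cy']],[0,0,1]])
    if name=='wrist':
        T=np.eye(4);T[:3,:3]=R.from_euler('xyz',st['tool_rot']).as_matrix();T[:3,3]=st['tool_pos']
        M=T@np.array(p['T_tool_cam']); return K,M[:3,:3],M[:3,3]
    Rc=cv2.Rodrigues(np.array(p['rvec'],float))[0]
    return K,Rc.T,-Rc.T@np.array(p['tvec'],float).ravel()
def ray(c,uv,z):
    K,Rw,o=c; uv=np.atleast_2d(np.asarray(uv,float))
    d=np.c_[(uv[:,0]-K[0,2])/K[0,0],(uv[:,1]-K[1,2])/K[1,1],np.ones(len(uv))]@Rw.T
    return o+d*((z-o[2])/d[:,2])[:,None]
def proj(c,P):
    K,Rw,o=c; q=(np.atleast_2d(P)-o)@Rw; return np.c_[K[0,0]*q[:,0]/q[:,2]+K[0,2],K[1,1]*q[:,1]/q[:,2]+K[1,2]]
E
python3 - <<'E'
from h import *
for n in ('scene','top','wrist'):
    st=robot.state(); im,d=capture(n); cv2.imwrite(f'pics/a_{n}.png',im); np.save(f'pics/a_{n}_d.npy',d)
    c=cam(n,st); print(n,c[2].round(3),c[1][:,2].round(3),c[0][0,0])
print(st, robot.pinch_z)
print(camera_params('wrist')['T_tool_cam'])
E
```

```text
pics
scene [0.904 0.364 0.599] [-0.513 -0.469 -0.718] 348.09149570878486
top [ 0.315 -0.01   0.952] [ 0.217  0.019 -0.976] 352.624388921045
wrist [0.175 0.553 0.373] [ 0.281 -0.137 -0.95 ] 305.68582303968753
{'time_s': 0.1, 'joint_pos': array([ 1.01370157e+00,  3.78023954e-01,  7.98009787e-02,  1.27441419e+00,
       -2.49493304e-05,  1.46049530e+00]), 'qvel': array([ 0.00192743, -0.00035337,  0.00134165,  0.00041317,  0.00088512,
        0.00082959]), 'effort': array([ 1.91583611e-03, -4.64692676e+01,  2.70583248e+01,  1.19764876e-02,
       -1.01715070e-04, -1.78483521e-07]), 'tool_pos': array([0.24813895, 0.51806249, 0.230451  ]), 'tool_rot': array([-3.13976025e+00, -1.77837345e-04,  2.69479877e+00]), 'force': array([-0.31095747, -0.23851667,  0.95599566]), 'torque': array([ 0.00973333, -0.03263875,  0.00328812]), 'gripper_width': 0.08547696078598202} 0.0187
[[ 1.55724899e-06 -9.49754859e-01 -3.12994741e-01  8.09952165e-02]
 [ 1.00000000e+00  4.69534626e-06 -9.27229298e-06 -2.42128017e-04]
 [ 1.02760240e-05 -3.12994741e-01  9.49754859e-01 -1.42967058e-01]
 [ 0.00000000e+00  0.00000000e+00  0.00000000e+00  1.00000000e+00]]
```

View pics/a_top.png

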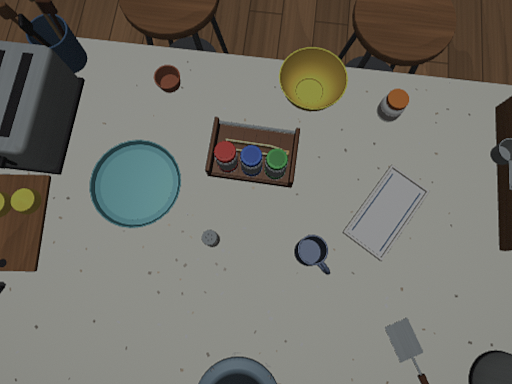

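View pics/a_scene.png

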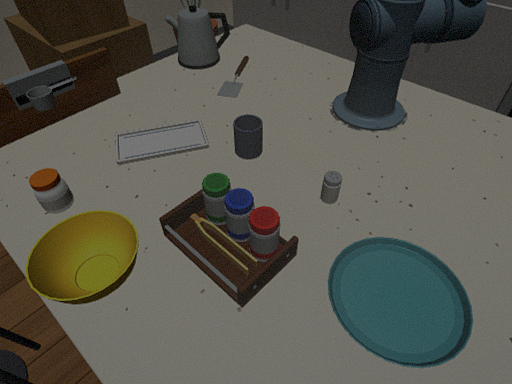

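View pics/a_wrist.png

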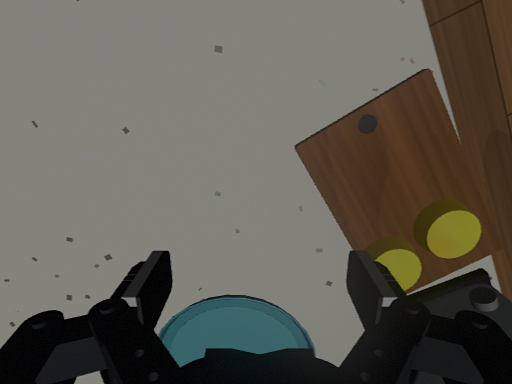

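```bash
cat >> h.py <<'E'
def cloud(c,d):
    K,Rw,o=c; v,u=np.mgrid[:d.shape[0],:d.shape[1]]
    P=np.stack([(u-K[0,2])/K[0,0]*d,(v-K[1,2])/K[1,1]*d,d],-1)@Rw.T+o
    P[d<=0]=np.nan; return P
H={'red':[(0,8),(172,180)],'green':[(45,75)],'blue':[(108,125)]}
def cmask(im,col,s=110,v=50):
    h=cv2.cvtColor(im,cv2.COLOR_BGR2HSV); m=np.zeros(im.shape[:2],np.uint8)
    for a,b in H[col]: m|=cv2.inRange(h,(a,s,v),(b,255,255))
    return m
E
python3 - <<'E'
from h import *
for n in ('scene','top'):
    im=cv2.imread(f'pics/a_{n}.png'); d=np.load(f'pics/a_{n}_d.npy'); c=cam(n); P=cloud(c,d)
    for col in H:
        m=cmask(im,col)>0; 
        ok=m&(P[...,2]>.085)&(P[...,2]<.13); 
        k,l,s,ce=cv2.connectedComponentsWithStats(ok.astype(np.uint8)); i=1+np.argmax(s[1:,4]); ok=l==i
        Z=P[ok][:,2]; zt=np.percentile(Z,90); top=ok&(P[...,2]>zt-.006)
        q=P[top]; (x,y),r=cv2.minEnclosingCircle(q[:,:2].astype(np.float32))
        print(n,col,s[i],'ztop',zt.round(4),'mean',q.mean(0).round(4),'circ',round(x,4),round(y,4),round(r,4),len(q))
    # tray
    h=cv2.cvtColor(im,cv2.COLOR_BGR2HSV)
    m=cv2.inRange(h,(80,90,40),(100,255,255)); k,l,s,ce=cv2.connectedComponentsWithStats(m); i=1+np.argmax(s[1:,4]); ok=l==i
    q=P[ok&np.isfinite(P[...,2])]; hi=q[q[:,2]>.013]
    for nm,a in (('all',q),('rim',hi)):
        (x,y),r=cv2.minEnclosingCircle(a[:,:2].astype(np.float32)); print(n,'tray',nm,round(x,4),round(y,4),round(r,4),np.percentile(a[:,2],[5,50,95]).round(4))
    print(n,'table z',np.nanmedian(P[(abs(P[...,0]-.3)<.03)&(abs(P[...,1])<.3)][:,2]))
im=cv2.imread('pics/a_top.png'); cv2.imwrite('pics/b.png',cv2.resize(im[80:280,80:440],None,fx=2.2,fy=2.2,interpolation=cv2.INTER_CUBIC))
im=cv2.imread('pics/a_scene.png'); cv2.imwrite('pics/b2.png',cv2.resize(im[100:310,100:360],None,fx=2.8,fy=2.8,interpolation=cv2.INTER_CUBIC))
E
```

```text
scene red [249 206  30  29 659] ztop 0.1151 mean [0.6034 0.108  0.1139] circ 0.6013 0.1065 0.0278 565
scene green [202 173  27  19 362] ztop 0.1153 mean [ 0.5991 -0.0236  0.1141] circ 0.5971 -0.0246 0.0277 361
scene blue [225 188  28  25 474] ztop 0.1152 mean [0.5999 0.041  0.114 ] circ 0.5993 0.0399 0.0273 464
scene tray all 0.5139 0.3493 0.1242 [0.0045 0.0063 0.0162]
scene tray rim 0.5139 0.3493 0.1242 [0.0136 0.0169 0.019 ]
scene table z -0.0005938789934711863
top red [214 141  22  22 367] ztop 0.1167 mean [0.6008 0.1053 0.115 ] circ 0.6008 0.1047 0.0276 344
top green [266 149  22  20 180] ztop 0.1169 mean [ 0.5978 -0.0272  0.1151] circ 0.5962 -0.0265 0.0267 171
top blue [240 145  22  21 355] ztop 0.1171 mean [0.5977 0.038  0.1152] circ 0.5992 0.0388 0.0279 337
top tray all 0.5146 0.3476 0.1233 [0.0045 0.0083 0.0187]
top tray rim 0.5146 0.3476 0.1233 [0.0133 0.0165 0.0201]
top table z 0.0011287478828438946
```

View pics/b.png

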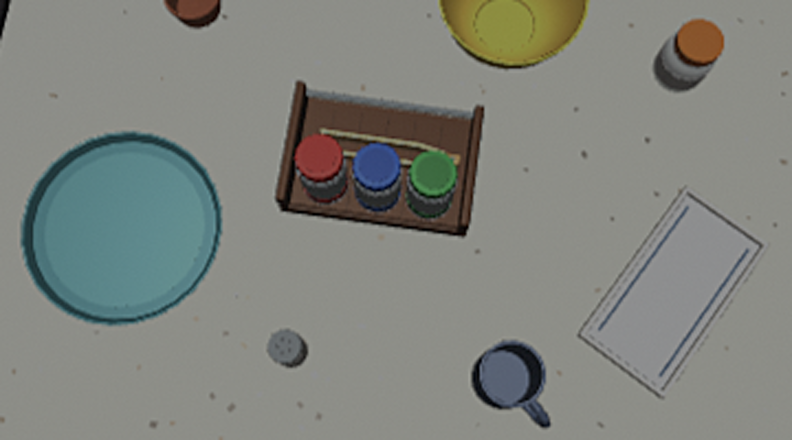

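View pics/b2.png

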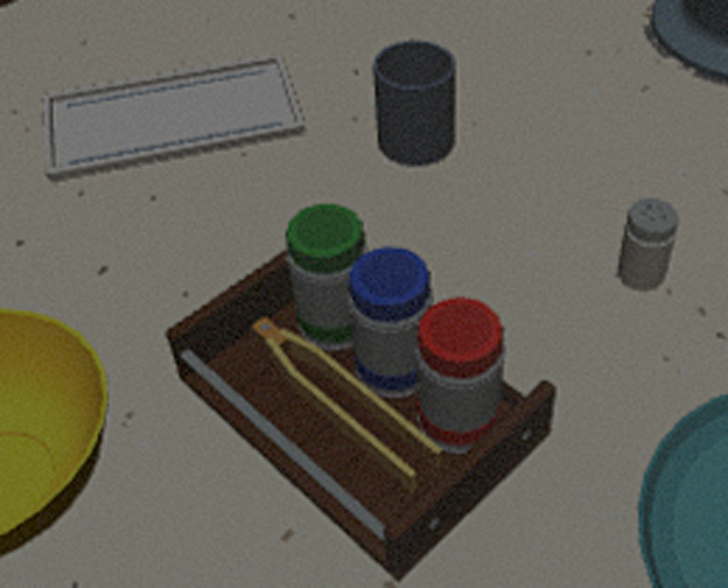

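Run:
```python
from h import *
for n in ('scene','top'):
    im=cv2.imread(f'pics/a_{n}.png'); d=np.load(f'pics/a_{n}_d.npy'); c=cam(n); P=cloud(c,d)
    hsv=cv2.cvtColor(im,cv2.COLOR_BGR2HSV)
    near=(abs(P[...,0]-.63)<.16)&(abs(P[...,1]-.04)<.2)
    wood=(hsv[...,0]<20)&(hsv[...,1]>60)&(hsv[...,2]<110)
    ck=near&wood&(P[...,2]>.05)&(P[...,2]<.066)
    for s in (1,-1):
        q=P[ck&((P[...,1]-.04)*s>.06)]; 
        if len(q)<8: print('few',len(q)); continue
        (cx,cy),(w,h),a=cv2.minAreaRect((q[:,:2]*1000).astype(np.float32)); v=np.linalg.svd(q[:,:2]-q[:,:2].mean(0))[2][0]
        print(n,'cheek',s,len(q),round(cx,1),round(cy,1),round(w,1),round(h,1),'dir',np.degrees(np.arctan(v[1]/v[0])).round(2))
    # tongs: yellowish bamboo
    tg=near&(hsv[...,0]>14)&(hsv[...,0]<32)&(hsv[...,1]>60)&(hsv[...,2]>85)&(P[...,2]>.015)&(P[...,2]<.045)
    q=P[tg]; print(n,'tongs',len(q),np.median(q[:,2]).round(4)); 
    (cx,cy),(w,h),a=cv2.minAreaRect((q[:,:2]*1000).astype(np.float32)); print(cx,cy,w,h,a, q[:,1].min(),q[:,1].max())
    # rest
    nr=(P[...,1]<-.18)&(P[...,1]>-.5)&(P[...,0]>.35)&(P[...,0]<.68)&(P[...,2]<.03)
    r=nr&(P[...,2]>.0095); r=cv2.morphologyEx(r.astype(np.uint8),cv2.MORPH_OPEN,np.ones((2,2)))
    k,l,s,ce=cv2.connectedComponentsWithStats(cv2.dilate(r,np.ones((3,3)))); i=1+np.argmax(s[1:,4]); ok=(l==i)&(r>0)
    q=P[ok]; print(n,'rest',len(q),cv2.minAreaRect((q[:,:2]*1000).astype(np.float32)))
    # blue lines
    m=cv2.inRange(hsv,(100,35,60),(130,255,255)); ok=(m>0)&nr; q=P[ok]; print('lines',len(q),q.mean(0) if len(q) else 0, cv2.minAreaRect((q[:,:2]*1000).astype(np.float32)) if len(q) else 0)
    for nm,x0,y0 in (('salt',.4,.13),('mug',.37,-.12)):
        ok=(abs(P[...,0]-x0)<.09)&(abs(P[...,1]-y0)<.1)&(P[...,2]>.03)&(P[...,2]<.11); q=P[ok]; print(nm,len(q),q.min(0).round(3),q.max(0).round(3))
```

```text
scene cheek 1 480 638.9 145.4 154.0 27.8 dir -1.02
scene cheek -1 246 653.7 -71.7 13.5 113.5 dir -1.13
scene tongs 704 0.0302
691.564208984375 -27.653167724609375 124.43252563476562 306.1053161621094 34.958412170410156 -0.14609099547348148 0.12085014746154527
scene rest 146 ((456.7565002441406, -299.69183349609375), (128.02239990234375, 105.15899658203125), 62.93403244018555)
lines 81 [ 0.53359228 -0.34574843  0.00455984] ((518.4423828125, -341.1796875), (96.38709259033203, 192.80892944335938), 59.504913330078125)
salt 398 [0.369 0.101 0.03 ] [0.407 0.14  0.072]
mug 929 [ 0.338 -0.182  0.03 ] [ 0.424 -0.099  0.092]
top cheek 1 211 636.8 142.0 25.1 151.3 dir -1.28
top cheek -1 250 666.4 -75.1 42.0 219.1 dir -3.65
top tongs 85 0.0308
682.4382934570312 -26.404342651367188 101.47286224365234 278.14337158203125 26.523569107055664 -0.1285940828365767 0.11985423957163331
top rest 685 ((518.0452880859375, -345.30517578125), (128.6256561279297, 243.4325408935547), 58.90633773803711)
lines 154 [ 0.5160685  -0.34105158  0.00644371] ((474.3692321777344, -312.3480224609375), (99.09587097167969, 307.10272216796875), 56.546714782714844)
salt 225 [0.368 0.099 0.03 ] [0.407 0.137 0.076]
mug 432 [ 0.334 -0.189  0.03 ] [ 0.422 -0.101  0.095]
```

```bash
cat > go.py <<'E'
import sys
from h import *
def rel(tgt,yaw_deg=None,st=None):
    st=st or robot.state(); Rm=R.from_euler('xyz',st['tool_rot']).as_matrix()
    d=(np.array(tgt)-st['tool_pos'])@Rm*100
    y0=np.degrees(st['tool_rot'][2]); t=0 if yaw_deg is None else -((yaw_deg-y0+180)%360-180)
    return d.round(2),round(t,2)
if __name__=='__main__':
    st=robot.state(); print('t',round(st['time_s'],2),'pos',st['tool_pos'].round(4),'rot',np.degrees(st['tool_rot']).round(2),'F',st['force'].round(1),'w',round(st['gripper_width'],4))
    if len(sys.argv)>3:
        a=[float(x) for x in sys.argv[1:]]; print(rel(a[:3],a[3] if len(a)>3 else None,st))
E
python3 go.py 0.601 0.1055 0.20 88.8
```

```text
t 0.15 pos [0.2481 0.5181 0.2306] rot [-1.7991e+02 -1.0000e-02  1.5440e+02] F [ 0.4  0.1 -0.4] w 0.0854
(array([-49.65, -21.96,   3.08]), np.float64(65.6))
```

```bash
python3 -m creep '[[1,[-4,-2,0],8],[1,[-8,-4,0],16],[1,[-12,-6,0.5],24],[1,[-16,-8,1],32],[1,[-20,-10,1],40],[1,[-24,-11,1.5],48],[1,[-28,-13,2],56],[1,[-32,-15,2],65.6],[1,[-36,-17,2.5],65.6],[1,[-40,-18.5,3],65.6],[1,[-44,-20,3],65.6],[1,[-47,-21,3],65.6],[1,[-49,-21.8,3],65.6],[1,[-49.7,-22,3],65.6],[1,[-49.7,-22,3],65.6],[1,[-49.7,-22,3],65.6]]' 30
python3 - <<'E'
from h import *
st=robot.state(); im,d=capture('wrist'); cv2.imwrite('pics/c.png',im); np.save('pics/c_d.npy',d)
E
python3 go.py 0.601 0.1055 0.20 88.8
```

```text
time_s: 1.75
tool_pos: [0.6008, 0.1063, 0.2011]
tool_rot: [-3.141, -0.001, 1.551]
force: [0.4, 0.0, -0.4]
gripper_width: 0.0854
t 1.8 pos [0.6007 0.1065 0.2013] rot [-1.7995e+02 -2.0000e-02  8.8880e+01] F [ 0.4 -0.2  0.1] w 0.0854
(array([-0.1 ,  0.04,  0.13]), np.float64(0.08))
```

View pics/c.png

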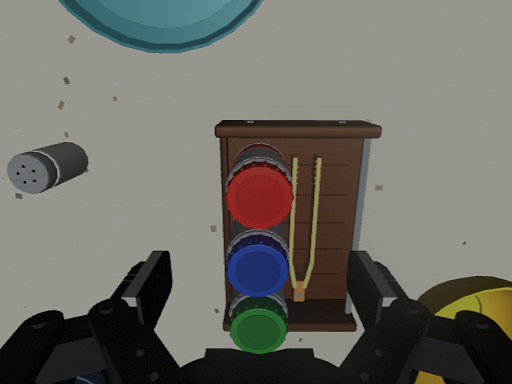

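```bash
cat > caps.py <<'E'
from h import *
import sys
def caps(z=.114,name='wrist',save=None):
    st=robot.state(); im,d=capture(name); c=cam(name,st)
    if save: cv2.imwrite(save,im)
    out={}
    P=cloud(c,d)
    for col in H:
        m=cmask(im,col,90,40)&((abs(P[...,2]-z)<.007)*np.uint8(255)); k,l,s,ce=cv2.connectedComponentsWithStats(m)
        if k<2: continue
        i=1+np.argmax(s[1:,4]); 
        ct=max(cv2.findContours((l==i).astype(np.uint8),cv2.RETR_EXTERNAL,cv2.CHAIN_APPROX_NONE)[0],key=len)[:,0]
        if len(ct)<12: continue
        w=ray(c,ct,z)[:,:2]; (x,y),r=cv2.minEnclosingCircle((w*1000).astype(np.float32)); out[col]=(round(x,1),round(y,1),round(r,1))
    return out
if __name__=='__main__': print(caps(float(sys.argv[1]),sys.argv[2] if len(sys.argv)>2 else 'wrist', sys.argv[3] if len(sys.argv)>3 else None))
E
python3 caps.py .114; python3 caps.py .114 top;  python3 caps.py .114 scene
```

```text
{'red': (599.6, 107.1, 28.2), 'green': (596.6, -22.1, 29.4), 'blue': (597.3, 41.6, 28.7)}
{'red': (600.2, 103.6, 27.6), 'green': (596.1, -26.8, 27.5), 'blue': (597.6, 38.6, 28.5)}
{'red': (603.3, 108.6, 29.3), 'green': (601.0, -21.8, 29.9), 'blue': (603.0, 41.5, 28.9)}
```

```bash
python3 -m creep '[[1,[0,0,3],0],[1,[0,0,6],0],[1,[0,0,9],0],[1,[0,0,11.5],0],[1,[0,0,13],0],[1,[0,0,14],0],[1,[0,0,14.8],0],[1,[0,0,14.8],0],[1,[0,0,14.8],0],[0.6,[0,0,14.8],0],[0.6,[0,0,14.8],0],[0.5,[0,0,14.8],0],[0.5,[0,0,14.8],0],[0.5,[0,0,14.8],0],[0.5,[0,0,14.8],0],[0.5,[0,0,14.8],0],[0.5,[0,0,14.8],0]]' 30; python3 go.py
```

```text
time_s: 3.65
tool_pos: [0.6024, 0.1055, 0.0544]
tool_rot: [3.14, -0.0, 1.55]
force: [-1.3, -0.1, 5.5]
gripper_width: 0.0574
t 3.65 pos [0.6024 0.1055 0.0544] rot [ 1.799e+02 -2.000e-02  8.880e+01] F [-1.3 -0.1  5.5] w 0.0574
```

```bash
python3 -m creep '[[0.3,[0,0,0],0],[0.3,[0,0,-0.5],0],[0.3,[0,0,-1.5],0],[0.3,[0,0,-3.5],0],[0.3,[0,0,-6],0],[0.3,[0,0,-8],0],[0.3,[0,0,-9],0],[0.3,[1,-0.3,-9],0],[0.3,[3,-1,-9],0]]' 30; python3 go.py
```

```text
time_s: 4.55
tool_pos: [0.5923, 0.1354, 0.1428]
tool_rot: [-3.141, 0.0, 1.548]
force: [0.0, 0.3, -1.5]
gripper_width: 0.0573
t 4.55 pos [0.5923 0.1354 0.1428] rot [-179.99    0.     88.67] F [ 0.   0.3 -1.5] w 0.0573
```

```bash
python3 caps.py .20 scene pics/d.png; python3 go.py .5155 .417 .145
```

```text
{'red': (592.6, 145.9, 28.6)}
t 4.6 pos [0.5901 0.1393 0.1422] rot [-1.7983e+02 -1.7000e-01  8.8900e+01] F [-1.4  2.5 -2.5] w 0.0577
(array([27.62, -7.99, -0.17]), 0)
```

View pics/d.png

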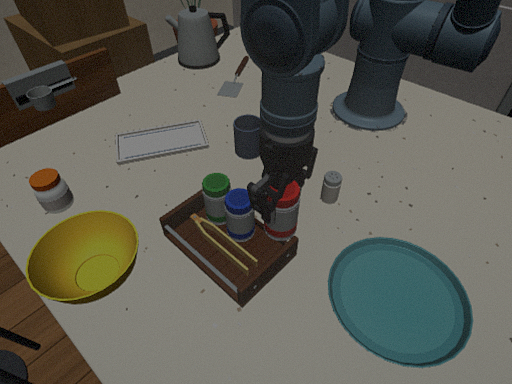

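```bash
python3 -m creep '[[0.3,[1.5,-0.5,0],0],[0.3,[4,-1.2,0],0],[0.3,[7,-2,0],0],[0.3,[10,-3,0],0],[0.3,[13,-3.9,0],0],[0.3,[16,-4.8,0],0],[0.3,[19,-5.7,0],0],[0.3,[22,-6.6,0],0],[0.3,[24.5,-7.3,0],0],[0.3,[26.5,-7.9,0],0],[0.3,[27.6,-8.2,0],0],[0.3,[28,-8.3,0],0],[0.3,[28,-8.3,0],0],[0.3,[28,-8.3,2],0],[0.3,[28,-8.3,4],0],[0.3,[28,-8.3,6],0],[0.3,[28,-8.3,7.5],0],[0.3,[28,-8.3,8.5],0],[0.3,[28,-8.3,8.8],0],[0.3,[28,-8.3,8.8],0]]' 30; python3 go.py
python3 - <<'E'
from h import *
im,d=capture('top'); cv2.imwrite('pics/e_top.png',im)
im,d=capture('scene'); cv2.imwrite('pics/e.png',im)
E
```

```text
time_s: 6.6
tool_pos: [0.5153, 0.4167, 0.0553]
tool_rot: [-3.141, 0.0, 1.549]
force: [-0.4, 0.3, -1.3]
gripper_width: 0.0573
t 6.6 pos [0.5153 0.4167 0.0553] rot [-1.7998e+02  2.0000e-02  8.8760e+01] F [-0.4  0.3 -1.3] w 0.0573
```

View pics/e.png

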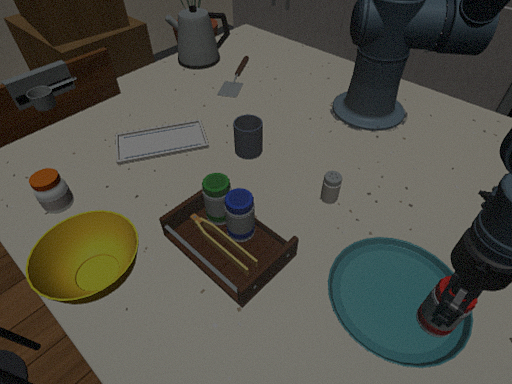

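```bash
python3 -m creep '[[0.3,[0,0,0.2],0],[0.3,[0,0,0.4],0],[0.3,[0,0,0.5],0],[0.3,[0,0,0.5],0],[0.3,[0,0,0.5],0]]' 30; python3 go.py
```

```text
time_s: 7.2
tool_pos: [0.5152, 0.4175, 0.0505]
tool_rot: [3.141, -0.0, 1.55]
force: [-1.1, 0.3, 0.3]
gripper_width: 0.0574
t 7.2 pos [0.5152 0.4175 0.0505] rot [ 1.7999e+02 -2.0000e-02  8.8810e+01] F [-1.1  0.3  0.3] w 0.0574
```

```bash
python3 -m creep '[[0.7,[0,0,0],0],[0.85,[0,0,0],0],[1,[0,0,0],0],[1,[0,0,0],0],[1,[0,0,0],0],[1,[0,0,-1],0],[1,[0,0,-3],0],[1,[0,0,-6],0],[1,[0,0,-10],0],[1,[-1,0.3,-12],0],[1,[-5,1.2,-12],0],[1,[-9,2.2,-12],0],[1,[-13,3.2,-12],0],[1,[-17,4.2,-12],0],[1,[-21,5.2,-12],0],[1,[-25,6.2,-12],0],[1,[-29,7.2,-12],0],[1,[-33,8.2,-12],0],[1,[-36.5,9,-12],0],[1,[-37.6,9.3,-12],0]]' 30
python3 - <<'E'
from h import *
im,d=capture('scene'); cv2.imwrite('pics/f.png',im)
E
python3 caps.py .110; python3 caps.py .114; python3 go.py .5985 .0405 .0544 88.8; python3 caps.py .11 top; python3 caps.py .11 scene
```

```text
time_s: 9.2
tool_pos: [0.6011, 0.036, 0.1712]
tool_rot: [3.14, 0.001, 1.546]
force: [0.2, 0.5, -0.1]
gripper_width: 0.0854
{'green': (596.1, -24.8, 30.2), 'blue': (597.0, 39.3, 29.0)}
{'green': (596.0, -23.0, 28.9), 'blue': (597.6, 40.5, 28.2)}
t 9.35 pos [0.6004 0.0395 0.1708] rot [ 1.7997e+02 -5.0000e-02  8.8740e+01] F [-0.5  0.8 -0.1] w 0.0853
(array([ 0.09, -0.19, 11.64]), np.float64(-0.06))
{'red': (515.7, 414.6, 27.9), 'green': (597.4, -26.9, 27.6), 'blue': (598.8, 17.4, 16.0)}
{'red': (518.3, 417.0, 29.2), 'green': (599.4, -23.0, 31.0), 'blue': (599.5, 41.6, 31.9)}
```

View pics/f.png

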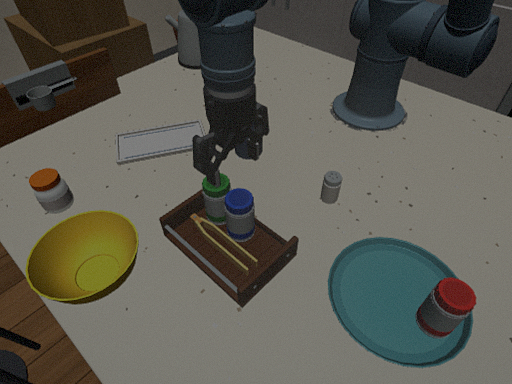

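```bash
python3 -m creep '[[1,[0.1,-0.2,1],0],[1,[0.1,-0.2,4],0],[1,[0.1,-0.2,7],0],[1,[0.1,-0.2,9],0],[1,[0.1,-0.2,10.5],0],[1,[0.1,-0.2,11.3],0],[1,[0.1,-0.2,11.7],0],[1,[0.1,-0.2,11.7],0],[0.8,[0.1,-0.2,11.7],0],[0.7,[0.1,-0.2,11.7],0],[0.6,[0.1,-0.2,11.7],0],[0.3,[0.1,-0.2,11.7],0],[0.3,[0.1,-0.2,11.7],0],[0.3,[0.1,-0.2,11.7],0],[0.3,[0.1,-0.2,11.7],0]]' 30; python3 go.py
```

```text
time_s: 10.95
tool_pos: [0.5989, 0.0405, 0.0544]
tool_rot: [3.14, -0.0, 1.55]
force: [-2.5, -0.4, 6.1]
gripper_width: 0.0573
t 10.95 pos [0.5989 0.0405 0.0544] rot [ 1.799e+02 -1.000e-02  8.879e+01] F [-2.5 -0.4  6.1] w 0.0573
```

```bash
python3 -m creep '[[0.3,[0,0,-0.5],0],[0.3,[0,0,-1.5],0],[0.3,[0,0,-3.5],0],[0.3,[0,0,-6],0],[0.3,[0,0,-8],0],[0.3,[0,0,-9],0],[0.3,[1.5,-0.4,-9],0],[0.3,[4,-1.2,-9],0],[0.3,[7,-2.1,-9],0],[0.3,[10,-3,-9],0],[0.3,[13,-3.9,-9],0],[0.3,[16,-4.8,-9],0],[0.3,[19,-5.7,-9],0],[0.3,[22,-6.6,-9],0],[0.3,[25,-7.5,-9],0],[0.3,[27.5,-8.2,-9],0],[0.3,[29.5,-8.8,-9],0],[0.3,[30.4,-9.1,-9],0],[0.3,[30.6,-9.1,-9],0],[0.3,[30.6,-9.1,-9],0]]' 30; python3 go.py
python3 -m creep '[[0.3,[0,0,1.5],0],[0.3,[0,0,4],0],[0.3,[0,0,6.5],0],[0.3,[0,0,8],0],[0.3,[0,0,8.8],0],[0.3,[0,0,9.1],0],[0.3,[0,0,9.3],0],[0.3,[0,0,9.3],0],[0.3,[0,0,9.3],0]]' 30; python3 go.py
```

```text
time_s: 12.95
tool_pos: [0.5133, 0.348, 0.1427]
tool_rot: [-3.141, 0.001, 1.55]
force: [-0.1, -0.9, -1.3]
gripper_width: 0.0575
t 12.95 pos [0.5133 0.348  0.1427] rot [-1.7996e+02  5.0000e-02  8.8810e+01] F [-0.1 -0.9 -1.3] w 0.0575
time_s: 13.85
tool_pos: [0.5144, 0.3487, 0.0513]
tool_rot: [3.14, -0.001, 1.55]
force: [0.5, -0.4, -1.6]
gripper_width: 0.0576
t 13.85 pos [0.5144 0.3487 0.0513] rot [ 1.7991e+02 -5.0000e-02  8.8790e+01] F [ 0.5 -0.4 -1.6] w 0.0576
```

```bash
python3 -m creep '[[0.3,[0,0,0.1],0],[0.3,[0,0,0.1],0],[0.5,[0,0,0.1],0],[0.7,[0,0,0.1],0],[0.85,[0,0,0.1],0],[1,[0,0,0.1],0],[1,[0,0,0.1],0],[1,[0,0,-1],0],[1,[0,0,-4],0],[1,[0,0,-8],0],[1,[0,0,-12],0],[1,[-4,1,-12],0],[1,[-8,2,-12],0],[1,[-12,3,-12],0],[1,[-16,4,-12],0],[1,[-20,5,-12],0],[1,[-24,6,-12],0],[1,[-28,7,-12],0],[1,[-32,8,-12],0],[1,[-36,8.9,-12],0]]' 30; python3 -m creep '[[1,[-1.1,0.2,0],0],[1,[-1.1,0.2,0],0],[1,[-1.1,0.2,0],0]]' 30;  python3 caps.py .114 wrist pics/g.png; python3 go.py .5975 -.024 .0544 88.8;  python3 caps.py .11 scene pics/g2.png
```

```text
time_s: 15.85
tool_pos: [0.5956, -0.0152, 0.1713]
tool_rot: [3.14, -0.0, 1.55]
force: [1.3, 0.2, -0.1]
gripper_width: 0.0854
time_s: 16.15
tool_pos: [0.5967, -0.0237, 0.1707]
tool_rot: [3.142, -0.001, 1.55]
force: [-0.4, 0.7, 0.6]
gripper_width: 0.0855
{'green': (596.5, -24.3, 27.9)}
t 16.2 pos [ 0.5966 -0.0232  0.1705] rot [-1.7999e+02 -4.0000e-02  8.8870e+01] F [-0.2 -0.1 -0.1] w 0.0854
(array([-0.09,  0.09, 11.61]), np.float64(0.07))
{'red': (518.6, 417.7, 29.2), 'green': (599.5, -24.1, 31.4), 'blue': (517.5, 347.5, 29.0)}
```

View pics/g.png

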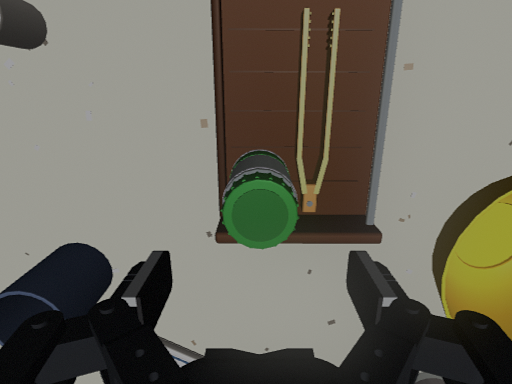

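View pics/g2.png

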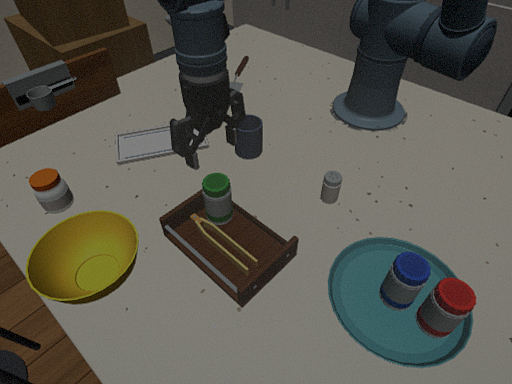

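```bash
python3 -m creep '[[1,[-0.1,0,1],0],[1,[-0.1,0,4],0],[1,[-0.1,0,7],0],[1,[-0.1,0,9],0],[1,[-0.1,0,10.5],0],[1,[-0.1,0,11.3],0],[1,[-0.1,0,11.7],0],[1,[-0.1,0,11.7],0],[0.8,[-0.1,0,11.7],0],[0.7,[-0.1,0,11.7],0],[0.6,[-0.1,0,11.7],0],[0.3,[-0.1,0,11.7],0],[0.3,[-0.1,0,11.7],0],[0.3,[-0.1,0,11.7],0],[0.3,[-0.1,0,11.7],0]]' 30; python3 go.py
```

```text
time_s: 17.75
tool_pos: [0.5977, -0.0256, 0.0544]
tool_rot: [3.14, 0.0, 1.55]
force: [-0.8, 0.5, 5.1]
gripper_width: 0.0576
t 17.75 pos [ 0.5977 -0.0256  0.0544] rot [1.7988e+02 1.0000e-02 8.8800e+01] F [-0.8  0.5  5.1] w 0.0576
```

```bash
python3 -m creep '[[0.3,[0,0,-0.5],0],[0.3,[0,0,-1.5],0],[0.3,[0,0,-3.5],0],[0.3,[0,0,-6],0],[0.3,[0,0,-8],0],[0.3,[0,0,-9],0],[0.3,[1.5,-0.4,-9],0],[0.3,[4,-1.2,-9],0],[0.3,[7,-2.1,-9],0],[0.3,[10,-3,-9],0],[0.3,[13,-3.9,-9],0],[0.3,[16,-4.8,-9],0],[0.3,[19,-5.7,-9],0],[0.3,[22,-6.6,-9],0],[0.3,[25,-7.5,-9],0],[0.3,[27.5,-8.3,-9],0],[0.3,[29.5,-8.9,-9],0],[0.3,[30.2,-9.2,-9],0],[0.3,[30.3,-9.2,-9],0],[0.3,[30.3,-9.2,-9],0]]' 30; python3 go.py
python3 -m creep '[[0.3,[0,0,1.5],0],[0.3,[0,0,4],0],[0.3,[0,0,6.5],0],[0.3,[0,0,8],0],[0.3,[0,0,8.8],0],[0.3,[0,0,9.2],0],[0.3,[0,0,9.4],0],[0.3,[0,0,9.4],0],[0.3,[0,0,9.4],0]]' 30; python3 go.py
```

```text
time_s: 19.75
tool_pos: [0.5108, 0.2789, 0.1427]
tool_rot: [-3.141, 0.001, 1.55]
force: [0.3, -0.7, -1.9]
gripper_width: 0.0572
t 19.75 pos [0.5108 0.2789 0.1427] rot [-1.7995e+02  5.0000e-02  8.8800e+01] F [ 0.3 -0.7 -1.9] w 0.0572
time_s: 20.65
tool_pos: [0.5123, 0.2794, 0.0505]
tool_rot: [3.14, -0.001, 1.549]
force: [-0.4, -1.2, 1.7]
gripper_width: 0.0572
t 20.65 pos [0.5123 0.2794 0.0505] rot [ 1.7988e+02 -4.0000e-02  8.8770e+01] F [-0.4 -1.2  1.7] w 0.0572
```

```bash
python3 -m creep '[[0.5,[0,0,0],0],[0.7,[0,0,0],0],[0.85,[0,0,0],0],[1,[0,0,0],0],[1,[0,0,0],0],[1,[0,0,-1],0],[1,[0,0,-4],0],[1,[0,0,-8],0],[1,[0,0,-12],0],[1,[-4,2.5,-13],0],[1,[-8,5.5,-14],0],[1,[-12,8.5,-15],0],[1,[-16,11.5,-15],0],[1,[-19,13.5,-15],0],[1,[-19.7,14.1,-15],0],[1,[-19.7,14.1,-15],0],[1,[-19.7,14.1,-15],0]]' 30
python3 - <<'E'
from h import *
st=robot.state(); im,d=capture('wrist'); cv2.imwrite('pics/h.png',im); np.save('pics/h_d.npy',d)
np.save('pics/h_st.npy',np.r_[st['tool_pos'],st['tool_rot']])
im,d=capture('scene'); cv2.imwrite('pics/h2.png',im); np.save('pics/h2_d.npy',d)
E
python3 caps.py .11 scene; python3 go.py
```

```text
time_s: 22.35
tool_pos: [0.6474, 0.0805, 0.1995]
tool_rot: [-3.141, -0.001, 1.551]
force: [-0.0, -0.0, 0.2]
gripper_width: 0.0856
{'red': (518.6, 418.2, 29.2), 'green': (516.1, 280.7, 29.3), 'blue': (517.7, 347.4, 28.9)}
t 22.5 pos [0.6472 0.0811 0.1996] rot [-1.7998e+02 -2.0000e-02  8.8930e+01] F [-0.4 -0.6  0.3] w 0.0853
```

View pics/h.png

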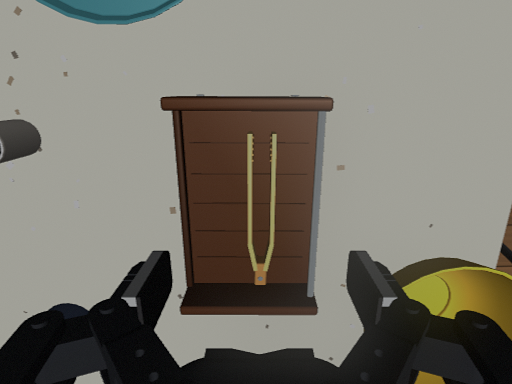

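View pics/h2.png

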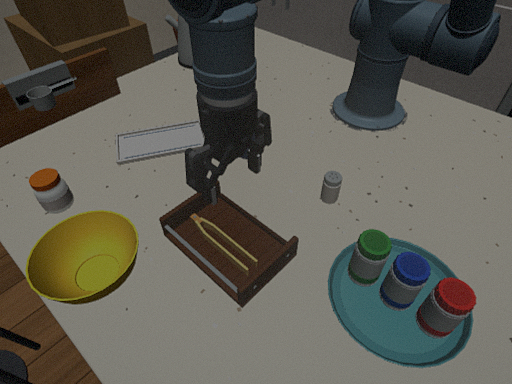

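Run:
```python
from h import *
s=np.load('pics/h_st.npy'); st={'tool_pos':s[:3],'tool_rot':s[3:]}
im=cv2.imread('pics/h.png'); c=cam('wrist',st)
hsv=cv2.cvtColor(im,cv2.COLOR_BGR2HSV)
m=cv2.inRange(hsv,(8,90,90),(35,255,255)); m[:,:200]=0; m[:,310:]=0; m[:115]=0; m[292:]=0
k,l,ss,ce=cv2.connectedComponentsWithStats(m); print(ss[1:])
ok=np.isin(l,[i for i in range(1,k) if ss[i,4]>40]); v,u=np.nonzero(ok)
for z in (.030,):
    w=ray(c,np.c_[u,v],z)[:,:2]*1000
    print(z,'y',w[:,1].min(),w[:,1].max(),'rect',cv2.minAreaRect(w.astype(np.float32)))
    for y in (100,80,60,40,20):
        q=w[abs(w[:,1]-y)<3]; lo=q[q[:,0]<q[:,0].mean()]; print(y,q[:,0].min().round(1),q[:,0].max().round(1))
# rod & lip rays
print('butt end',ray(c,[(260,285)],.03),'rod',ray(c,[(316,200)],.04),'cheeks',ray(c,[(248,98),(250,284)],.058), ray(c,[(248,312)],.058))
```

```text
[[ 250  115   60   70 1721]
 [ 250  118    1    1    1]
 [ 248  120    1    1    1]
 [ 252  121    3    2    3]
 [ 261  132    1    1    1]
 [ 247  134   29  151 1281]
 [ 267  134    2    3    3]
 [ 273  134    2    1    2]
 [ 270  137    2    2    4]
 [ 270  142    3    3    6]
 [ 276  147    1    3    3]
 [ 270  148    3    3    8]
 [ 282  149    1    1    1]
 [ 269  153    4   17   32]
 [ 275  152    2   21   36]
 [ 283  155    1    1    1]
 [ 288  157    1    2    2]
 [ 291  161    1    1    1]
 [ 293  164    1    1    1]
 [ 294  167    1    1    1]
 [ 271  171    1    6    6]
 [ 296  170    3    3    4]
 [ 275  175    1    3    3]
 [ 298  175    2    2    3]
 [ 271  178    1    1    1]
 [ 301  178    1    1    1]
 [ 271  180    1    1    1]
 [ 271  183    1    1    1]
 [ 309  185    1    2    2]]
0.03 y -57.24668295096619 139.1526975446963 rect ((665.7329711914062, 40.574440002441406), (196.8036346435547, 65.90864562988281), 88.1468276977539)
100 634.6 698.8
80 634.0 699.4
60 633.3 663.5
40 632.7 662.3
20 632.0 662.2
butt end [[ 0.64510698 -0.05852946  0.03      ]] rod [[0.70601316 0.05176158 0.04      ]] cheeks [[ 0.63846316  0.15585054  0.058     ]
 [ 0.63458463 -0.03738581  0.058     ]] [[ 0.63125779 -0.0741265   0.058     ]]
```

```bash
python3 - <<'E'
from h import *
s=np.load('pics/h_st.npy'); st={'tool_pos':s[:3],'tool_rot':s[3:]}; c=cam('wrist',st)
print(ray(c,[(250,134),(276,134)],.01),ray(c,[(250,134)],.03))
E
python3 go.py .6476 .033 .014 88.1
```

```text
[[0.6377245  0.11788988 0.01      ]
 [0.66573239 0.11733152 0.01      ]] [[0.63838658 0.12048056 0.03      ]]
t 22.5 pos [0.6472 0.0811 0.1996] rot [-1.7998e+02 -2.0000e-02  8.8930e+01] F [-0.4 -0.6  0.3] w 0.0853
(array([-4.82,  0.13, 18.56]), np.float64(0.83))
```

```bash
python3 -m creep '[[0.65,[-2,0.1,1],0.8],[0.65,[-4,0.1,4],0.8],[0.65,[-4.9,0.1,8],0.8],[0.65,[-4.9,0.1,11],0.8],[0.65,[-4.9,0.1,13],0.8],[0.65,[-4.9,0.1,14],0.8],[0.65,[-4.9,0.1,14],0.8],[0.65,[-4.9,0.1,14],0.8]]' 30; python3 go.py .6476 .032 .014 88.1
python3 - <<'E'
from h import *
im,d=capture('wrist'); cv2.imwrite('pics/i.png',im)
E
```

```text
time_s: 23.3
tool_pos: [0.6486, 0.0311, 0.0605]
tool_rot: [3.14, -0.0, 1.537]
force: [0.1, -0.3, 0.6]
gripper_width: 0.0555
t 23.3 pos [0.6486 0.0311 0.0605] rot [179.91  -0.    88.05] F [ 0.1 -0.3  0.6] w 0.0555
(array([ 0.09, -0.11,  4.65]), np.float64(-0.05))
```

View pics/i.png

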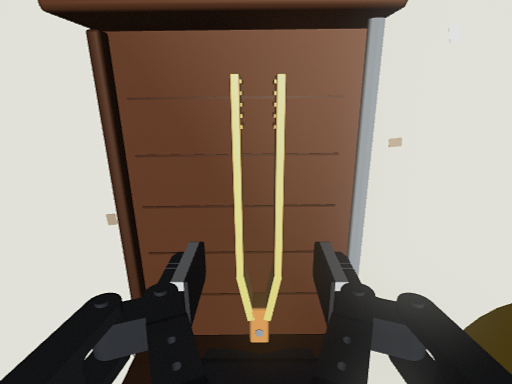

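```bash
python3 -m creep '[[0.65,[0,-0.1,2],0],[0.65,[0,-0.1,3.5],0],[0.65,[0,-0.1,4.3],0],[0.65,[0,-0.1,4.6],0],[0.65,[0,-0.1,4.6],0],[0.65,[0,-0.1,4.6],0]]' 30; python3 go.py; python3 -m creep '[[0.5,[0,0,0],0],[0.4,[0,0,0],0],[0.3,[0,0,0],0],[0.1,[0,0,0],0],[0.1,[0,0,0],0],[0.1,[0,0,0],0],[0.1,[0,0,0],0],[0.1,[0,0,0],0]]' 30; python3 go.py
```

```text
time_s: 23.95
tool_pos: [0.648, 0.0305, 0.0144]
tool_rot: [3.14, -0.0, 1.536]
force: [0.6, 0.1, 0.3]
gripper_width: 0.0557
t 23.95 pos [0.648  0.0305 0.0144] rot [179.9  -0.   88. ] F [0.6 0.1 0.3] w 0.0557
time_s: 24.75
tool_pos: [0.6477, 0.0305, 0.014]
tool_rot: [3.14, -0.0, 1.536]
force: [-0.0, -0.7, 5.5]
gripper_width: 0.0293
t 24.75 pos [0.6477 0.0305 0.014 ] rot [179.92  -0.    88.  ] F [-0.  -0.7  5.5] w 0.0293
```

```bash
python3 -m creep '[[0.1,[0,0,-0.5],0],[0.1,[0,0,-2],0],[0.1,[0,0,-5],0],[0.1,[0,0,-8],0],[0.1,[0,0,-11],0],[0.1,[0,0,-13],0],[0.1,[0,0,-14],0],[0.1,[0,0,-14],0],[0.1,[0,0,-14],0]]' 30; python3 go.py .518 -.344 .15 148.9
python3 - <<'E'
from h import *
st=robot.state(); im,d=capture('wrist'); cv2.imwrite('pics/j.png',im)
im2,d=capture('scene'); cv2.imwrite('pics/j2.png',im2)
E
```

```text
time_s: 25.65
tool_pos: [0.6463, 0.0305, 0.152]
tool_rot: [-3.14, -0.0, 1.536]
force: [0.1, 0.5, -0.1]
gripper_width: 0.0289
t 25.65 pos [0.6463 0.0305 0.152 ] rot [-1.7989e+02 -1.0000e-02  8.8000e+01] F [ 0.1  0.5 -0.1] w 0.0289
(array([-37.88, -11.52,   0.22]), np.float64(-60.9))
```

View pics/j.png

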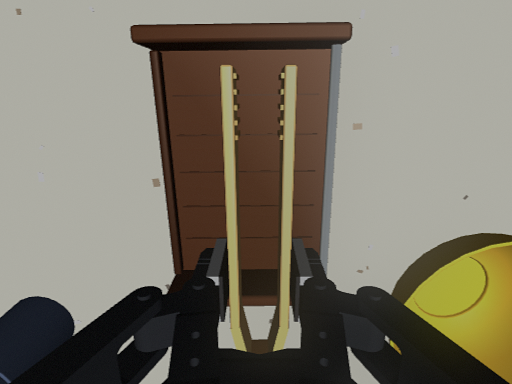

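View pics/j2.png

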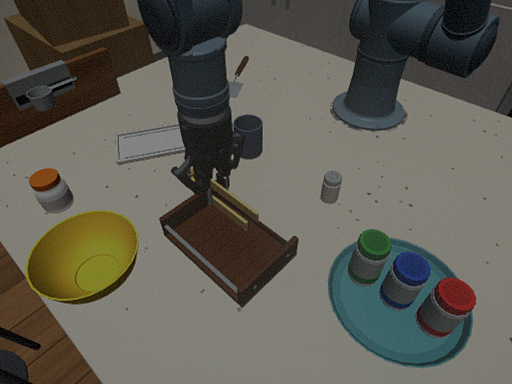

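Run:
```python
from h import *
st=robot.state(); c=cam('wrist',st); Rm=R.from_euler('xyz',st['tool_rot']).as_matrix()
for uv in ((227,66),(227,70),(291,66),(291,70)):
    for z in (.168,.148): print(uv,z,((ray(c,[uv],z)-st['tool_pos'])@Rm*1000).round(1))
```

```text
(227, 66) 0.168 [[ 89.8 -12.8 -16.6]]
(227, 66) 0.148 [[ 91.3 -14.7   3.4]]
(227, 70) 0.168 [[ 88.4 -12.8 -16.6]]
(227, 70) 0.148 [[ 89.6 -14.8   3.4]]
(291, 66) 0.168 [[ 89.8  11.8 -16.7]]
(291, 66) 0.148 [[91.3 13.7  3.3]]
(291, 70) 0.168 [[ 88.4  11.8 -16.7]]
(291, 70) 0.148 [[89.6 13.7  3.3]]
```

```bash
python3 -m creep '[[0.1,[-1,-0.3,0],-1],[0.1,[-3,-0.9,0],-4],[0.1,[-6,-1.8,0],-9],[0.1,[-9,-2.7,0],-14],[0.1,[-12,-3.6,0],-19],[0.1,[-15,-4.5,0],-24],[0.1,[-18,-5.4,0],-29],[0.1,[-21,-6.3,0],-34],[0.1,[-24,-7.2,0],-39],[0.1,[-27,-8.1,0],-44],[0.1,[-30,-9,0],-49],[0.1,[-33,-10,0],-53],[0.1,[-35.5,-10.8,0],-57],[0.1,[-37,-11.3,0],-59.5],[0.1,[-37.9,-11.5,0],-60.9],[0.1,[-37.9,-11.5,0],-60.9],[0.1,[-37.9,-11.5,0],-60.9],[0.1,[-37.9,-11.5,0],-60.9]]' 30; python3 go.py
python3 - <<'E'
from h import *
st=robot.state(); im,d=capture('wrist'); cv2.imwrite('pics/k.png',im); np.save('pics/k_d.npy',d); np.save('pics/k_st.npy',np.r_[st['tool_pos'],st['tool_rot']])
im2,d=capture('top'); cv2.imwrite('pics/k2.png',cv2.resize(im2[100:320,180:480],None,fx=2.5,fy=2.5))
E
```

```text
time_s: 27.55
tool_pos: [0.5188, -0.3433, 0.1527]
tool_rot: [3.141, -0.001, 2.599]
force: [-0.5, 0.6, -0.2]
gripper_width: 0.0292
t 27.55 pos [ 0.5188 -0.3433  0.1527] rot [ 1.7997e+02 -7.0000e-02  1.4893e+02] F [-0.5  0.6 -0.2] w 0.0292
```

View pics/k.png

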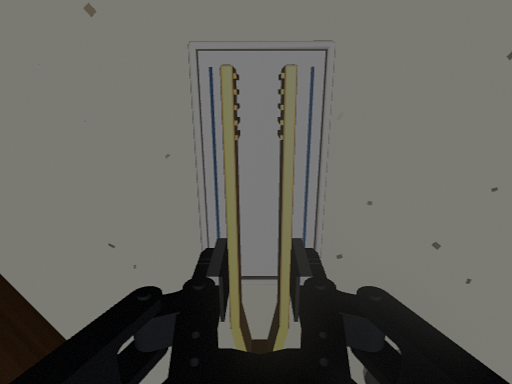

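View pics/k2.png

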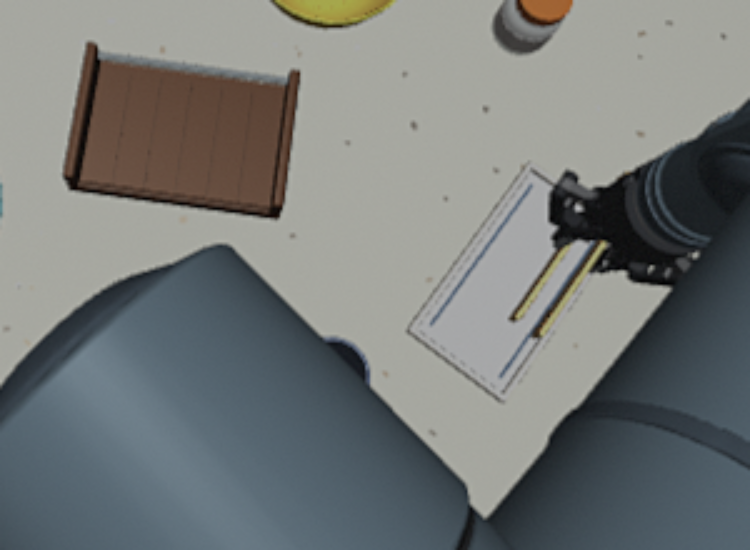

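Run:
```python
from h import *
s=np.load('pics/k_st.npy'); st={'tool_pos':s[:3],'tool_rot':s[3:]}; c=cam('wrist',st); Rm=R.from_euler('xyz',st['tool_rot']).as_matrix()
im=cv2.imread('pics/k.png'); cv2.imwrite('pics/k3.png',cv2.resize(im[30:300,170:350],None,fx=3,fy=3)[:600*3])
cv2.imwrite('pics/k3.png',cv2.resize(im[30:300,170:350],None,fx=3,fy=2.2))
hsv=cv2.cvtColor(im,cv2.COLOR_BGR2HSV); m=cv2.inRange(hsv,(105,80,60),(125,255,255)); m[:,:200]=0;m[:,330:]=0;m[250:]=0;m[:55]=0
v,u=np.nonzero(m); w=((ray(c,np.c_[u,v],.005)-st['tool_pos'])@Rm*1000)[:,:2]
for s_ in (-1,1):
    q=w[w[:,1]*s_>10]; p=np.polyfit(q[:,0],q[:,1],1); print('line',s_,len(q),'y at x=0',p[1].round(2),'at tip',np.polyval(p,80).round(1),'slope deg',np.degrees(p[0]).round(2), q[:,0].min(),q[:,0].max())
for uv in ((190,42),(334,42)): print(uv,((ray(c,[uv],.013)-st['tool_pos'])@Rm*1000).round(1))
for uv in ((260,278),(260,281)): print(uv,((ray(c,[uv],.013)-st['tool_pos'])@Rm*1000).round(1),((ray(c,[uv],.005)-st['tool_pos'])@Rm*1000).round(1))
```

```text
line -1 374 y at x=0 -43.41 at tip -43.4 slope deg -0.02 -64.17281167078256 101.62847577364873
line 1 350 y at x=0 46.9 at tip 46.9 slope deg -0.03 -73.57510654290232 101.63099254290873
(190, 42) [[120.5 -58.1 139.8]]
(334, 42) [[120.5  62.6 139.9]]
(260, 278) [[-108.8    0.8  139.6]] [[-114.1    0.9  147.6]]
(260, 281) [[-112.5    0.8  139.6]] [[-118.     0.9  147.6]]
```

View pics/k3.png

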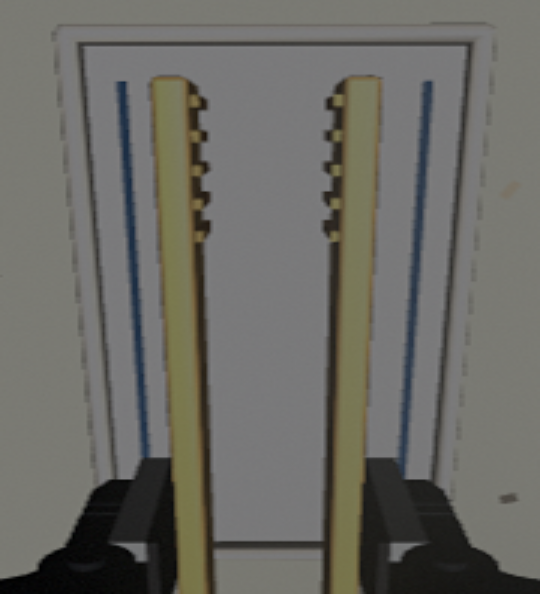

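```bash
python3 -m creep '[[0.1,[0,0.15,1],0],[0.1,[0,0.15,4],0],[0.1,[0,0.15,7],0],[0.1,[0,0.15,10],0],[0.1,[0,0.15,12],0],[0.1,[0,0.15,13.2],0],[0.1,[0,0.15,13.8],0],[0.1,[0,0.15,14],0],[0.1,[0,0.15,14],0],[0.1,[0,0.15,14],0]]' 30; python3 go.py
```

```text
time_s: 28.65
tool_pos: [0.5205, -0.3437, 0.0145]
tool_rot: [-3.141, 0.002, 2.599]
force: [0.3, -0.1, -0.0]
gripper_width: 0.0294
t 28.65 pos [ 0.5205 -0.3437  0.0145] rot [-1.7999e+02  1.3000e-01  1.4890e+02] F [ 0.3 -0.1 -0. ] w 0.0294
```

```bash
python3 -m creep '[[0.1,[0,0,0.2],0],[0.1,[0,0,0.4],0],[0.1,[0,0,0.5],0],[0.1,[0,0,0.5],0],[0.1,[0,0,0.5],0]]' 30; python3 go.py
```

```text
time_s: 29.15
tool_pos: [0.5199, -0.3432, 0.009]
tool_rot: [-3.142, 0.001, 2.599]
force: [-1.7, 0.2, 6.0]
gripper_width: 0.0293
t 29.15 pos [ 0.5199 -0.3432  0.009 ] rot [-1.800e+02  5.000e-02  1.489e+02] F [-1.7  0.2  6. ] w 0.0293
```

```bash
python3 -m creep '[[0.1,[0,0,-0.05],0],[0.4,[0,0,-0.05],0],[0.5,[0,0,-0.05],0],[0.6,[0,0,-0.05],0],[0.65,[0,0,-0.05],0],[0.65,[0,0,-0.05],0],[0.65,[0,0,-1],0],[0.65,[0,0,-3],0],[0.65,[0,0,-6],0],[0.65,[0,0,-9],0],[0.65,[0,0,-12],0],[0.65,[0,0,-15],0],[0.65,[0,0,-17],0],[0.65,[0,0,-17],0],[0.65,[0,0,-17],0]]' 30; python3 go.py
python3 - <<'E'
from h import *
st=robot.state(); im,d=capture('wrist'); cv2.imwrite('pics/l.png',im); np.save('pics/l_st.npy',np.r_[st['tool_pos'],st['tool_rot']])
im2,d=capture('scene'); cv2.imwrite('pics/l2.png',im2)
E
```

```text
time_s: 30.65
tool_pos: [0.5199, -0.3432, 0.1788]
tool_rot: [-3.142, 0.001, 2.599]
force: [0.2, 0.1, 0.2]
gripper_width: 0.0556
t 30.65 pos [ 0.5199 -0.3432  0.1788] rot [-1.800e+02  8.000e-02  1.489e+02] F [0.2 0.1 0.2] w 0.0556
```

View pics/l.png

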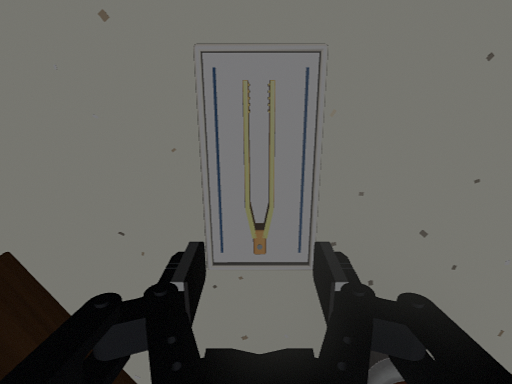

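View pics/l2.png

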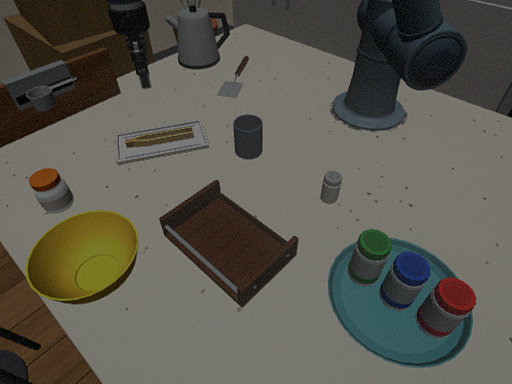

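```bash
python3 - <<'E'
from h import *
s=np.load('pics/l_st.npy'); st={'tool_pos':s[:3],'tool_rot':s[3:]}; c=cam('wrist',st); Rm=R.from_euler('xyz',st['tool_rot']).as_matrix()
f=lambda uv,z:((ray(c,[uv],z)-st['tool_pos'])@Rm*1000)[0,:2].round(1)
print('tip',f((243,80),.025),f((276,80),.025),'butt',f((259,254),.025),'inner ends',f((261,52),.005),f((261,263),.005),'lines',f((214,100),.005),f((307,100),.005))
E
python3 go.py .5123 .2794 .20 88.8
```

```text
tip [ 91.1 -14.8] [91.1 15.3] butt [-87.9  -0.2] inner ends [116.6   1.7] [-111.3    2.1] lines [ 73.1 -44.9] [73.1 47.4]
t 30.75 pos [ 0.519  -0.3424  0.177 ] rot [ 1.7998e+02 -1.3000e-01  1.4890e+02] F [-1.2 -0.8  0.1] w 0.0556
(array([32.69, 52.9 , -2.21]), np.float64(60.1))
```

```bash
python3 -m creep '[[0.65,[1.2,1.9,0],2],[0.7,[3.5,5.7,-1],7],[0.8,[5.9,9.5,-2],12],[0.9,[8.3,13.4,-2.2],17],[1,[10.7,17.3,-2.2],22],[1,[13.1,21.2,-2.2],27],[1,[15.5,25.1,-2.2],32],[1,[17.9,29,-2.2],37],[1,[20.3,32.9,-2.2],42],[1,[22.7,36.7,-2.2],47],[1,[25.1,40.6,-2.2],52],[1,[27.5,44.5,-2.2],56],[1,[29.9,48.4,-2.2],60],[1,[31.8,51.5,-2.2],60.1],[1,[32.6,52.8,-2.2],60.1],[1,[32.6,52.8,-2.2],60.1],[1,[32.6,52.8,-2.2],60.1]]' 30; python3 caps.py .11 wrist pics/m.png; python3 go.py .5123 .2794 .0505 88.8
```

```text
time_s: 32.45
tool_pos: [0.5128, 0.2766, 0.1994]
tool_rot: [-3.14, 0.002, 1.55]
force: [0.3, -1.2, -0.3]
gripper_width: 0.0854
{'red': (514.2, 411.9, 25.9), 'green': (511.5, 280.5, 27.9), 'blue': (513.4, 347.2, 27.6)}
t 32.5 pos [0.513  0.2761 0.1996] rot [-1.7993e+02  7.0000e-02  8.8740e+01] F [ 0.1 -0.1  0.1] w 0.085
(array([ 0.34, -0.06, 14.91]), np.float64(-0.06))
```

View pics/m.png

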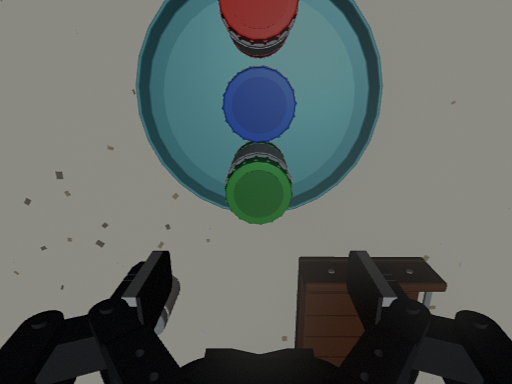

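```bash
python3 -m creep '[[1,[0.3,-0.05,1.5],0],[1,[0.3,-0.05,5],0],[1,[0.3,-0.05,8.5],0],[1,[0.3,-0.05,11],0],[1,[0.3,-0.05,13],0],[1,[0.3,-0.05,14.3],0],[1,[0.3,-0.05,14.9],0],[1,[0.3,-0.05,14.9],0],[1,[0.3,-0.05,14.9],0]]' 30; python3 go.py .5123 .2794 .0505 88.8
```

```text
time_s: 33.4
tool_pos: [0.5137, 0.2805, 0.0523]
tool_rot: [3.14, -0.001, 1.549]
force: [-0.4, 0.3, 0.1]
gripper_width: 0.0852
t 33.4 pos [0.5137 0.2805 0.0523] rot [ 1.7991e+02 -4.0000e-02  8.8770e+01] F [-0.4  0.3  0.1] w 0.0852
(array([-0.12, -0.14,  0.18]), np.float64(-0.03))
```

```bash
python3 -m creep '[[1,[-0.1,-0.15,0.15],0],[1,[-0.1,-0.15,0.15],0],[0.8,[-0.1,-0.15,0.15],0],[0.7,[-0.1,-0.15,0.15],0],[0.6,[-0.1,-0.15,0.15],0],[0.3,[-0.1,-0.15,0.15],0],[0.3,[-0.1,-0.15,0.15],0],[0.3,[-0.1,-0.15,0.15],0],[0.3,[-0.1,-0.15,0.15],0]]' 30; python3 go.py .5977 -.0256 .0544 88.8
```

```text
time_s: 34.3
tool_pos: [0.5116, 0.2797, 0.0503]
tool_rot: [3.141, -0.0, 1.55]
force: [-0.1, -0.8, 5.5]
gripper_width: 0.0576
t 34.3 pos [0.5116 0.2797 0.0503] rot [ 1.7996e+02 -3.0000e-02  8.8800e+01] F [-0.1 -0.8  5.5] w 0.0576
(array([-30.34,   9.24,  -0.42]), np.float64(0.0))
```

```bash
python3 -m creep '[[0.3,[0,0,-0.5],0],[0.3,[0,0,-1.5],0],[0.3,[0,0,-3.5],0],[0.3,[0,0,-6],0],[0.3,[0,0,-8.5],0],[0.3,[0,0,-10],0],[0.3,[-1.5,0.4,-10],0],[0.3,[-4,1.2,-10],0],[0.3,[-7,2.1,-10],0],[0.3,[-10,3,-10],0],[0.3,[-13,3.9,-10],0],[0.3,[-16,4.8,-10],0],[0.3,[-19,5.7,-10],0],[0.3,[-22,6.6,-10],0],[0.3,[-25,7.5,-10],0],[0.3,[-27.5,8.3,-10],0],[0.3,[-29.5,8.9,-10],0],[0.3,[-30.2,9.2,-10],0],[0.3,[-30.3,9.2,-10],0],[0.3,[-30.3,9.2,-10],0]]' 30; python3 go.py .5977 -.0256 .0544 88.8;  python3 -m creep '[[0.3,[0,0,1.5],0],[0.3,[0,0,4],0],[0.3,[0,0,6.5],0],[0.3,[0,0,8],0],[0.3,[0,0,8.8],0],[0.3,[0,0,9.2],0],[0.3,[0,0,9.3],0],[0.3,[0,0,9.3],0],[0.3,[0,0,9.3],0]]' 30; python3 go.py .5977 -.0256 .0544 88.8
```

```text
time_s: 36.3
tool_pos: [0.5962, -0.0249, 0.1493]
tool_rot: [-3.14, -0.001, 1.55]
force: [0.4, -0.4, -1.5]
gripper_width: 0.0573
t 36.3 pos [ 0.5962 -0.0249  0.1493] rot [-1.7993e+02 -4.0000e-02  8.8800e+01] F [ 0.4 -0.4 -1.5] w 0.0573
(array([-0.07,  0.16,  9.49]), np.float64(0.0))
time_s: 37.2
tool_pos: [0.5978, -0.0253, 0.0578]
tool_rot: [3.14, 0.0, 1.55]
force: [-0.1, 0.5, -1.2]
gripper_width: 0.0576
t 37.2 pos [ 0.5978 -0.0253  0.0578] rot [1.7989e+02 1.0000e-02 8.8810e+01] F [-0.1  0.5 -1.2] w 0.0576
(array([-0.03, -0.01,  0.34]), np.float64(0.01))
```

```bash
python3 -m creep '[[0.3,[0,0,0.2],0],[0.3,[0,0,0.3],0],[0.3,[0,0,0.35],0],[0.3,[0,0,0.35],0],[0.3,[0,0,0.35],0]]' 30; python3 go.py;  python3 -m creep '[[0.5,[0,0,0],0],[0.7,[0,0,0],0],[0.85,[0,0,0],0],[1,[0,0,0],0],[1,[0,0,0],0],[1,[0,0,-1],0],[1,[0,0,-4],0],[1,[0,0,-8],0],[1,[0,0,-12],0],[1,[4,-1,-12],0],[1,[8,-2,-12],0],[1,[12,-3,-12],0],[1,[16,-4,-12],0],[1,[20,-5,-12],0],[1,[24,-6,-12],0],[1,[28,-7,-12],0],[1,[32,-8,-12],0],[1,[36,-8.9,-12],0],[1,[37.2,-9.1,-12],0],[1,[37.2,-9.1,-12],0]]' 30; python3 caps.py .114 scene pics/n.png; python3 go.py .5144 .3487 .0503 88.8
```

```text
time_s: 37.7
tool_pos: [0.5974, -0.0254, 0.0543]
tool_rot: [3.14, 0.0, 1.55]
force: [-2.0, 0.2, 5.7]
gripper_width: 0.0576
t 37.7 pos [ 0.5974 -0.0254  0.0543] rot [1.7993e+02 1.0000e-02 8.8800e+01] F [-2.   0.2  5.7] w 0.0576
time_s: 39.7
tool_pos: [0.5133, 0.3502, 0.1737]
tool_rot: [3.141, -0.0, 1.553]
force: [0.3, 0.4, -0.1]
gripper_width: 0.0853
{'red': (520.5, 417.5, 27.7), 'green': (600.2, -21.2, 29.5), 'blue': (519.5, 347.3, 27.4)}
t 39.75 pos [0.5138 0.3486 0.1736] rot [1.7997e+02 3.0000e-02 8.8870e+01] F [1.  0.4 1.1] w 0.0856
(array([ 0.02,  0.06, 12.33]), np.float64(0.07))
```

View pics/n.png

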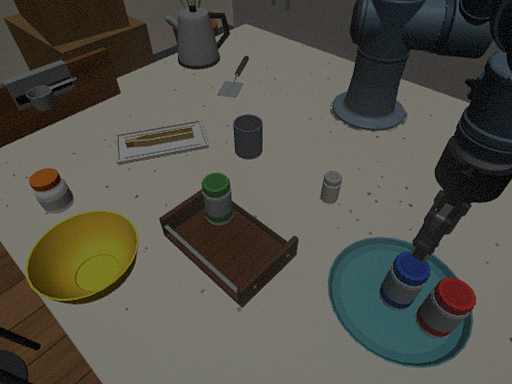

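```bash
python3 -m creep '[[1,[0,0,1.5],0],[1,[0,0,5],0],[1,[0,0,8.5],0],[1,[0,0,10.5],0],[1,[0,0,11.6],0],[1,[0,0,12.2],0],[1,[0,0,12.2],0],[1,[0,0,12.2],0]]' 30; python3 go.py .5144 .3487 .0503 88.8
```

```text
time_s: 40.55
tool_pos: [0.5148, 0.3486, 0.0527]
tool_rot: [3.14, -0.001, 1.549]
force: [0.5, -0.8, -0.1]
gripper_width: 0.0856
t 40.55 pos [0.5148 0.3486 0.0527] rot [ 1.7989e+02 -6.0000e-02  8.8770e+01] F [ 0.5 -0.8 -0.1] w 0.0856
(array([ 0.  , -0.05,  0.24]), np.float64(-0.03))
```

```bash
python3 -m creep '[[1,[0,0,0.2],0],[1,[0,0,0.2],0],[0.8,[0,0,0.2],0],[0.7,[0,0,0.2],0],[0.6,[0,0,0.2],0],[0.3,[0,0,0.2],0],[0.3,[0,0,0.2],0],[0.3,[0,0,0.2],0],[0.3,[0,0,0.2],0]]' 30; python3 go.py .5989 .0405 .0544 88.8
```

```text
time_s: 41.45
tool_pos: [0.5142, 0.3487, 0.0498]
tool_rot: [3.141, -0.001, 1.55]
force: [0.0, 0.0, 4.8]
gripper_width: 0.0575
t 41.45 pos [0.5142 0.3487 0.0498] rot [ 1.7994e+02 -3.0000e-02  8.8800e+01] F [0.  0.  4.8] w 0.0575
(array([-30.64,   9.12,  -0.47]), np.float64(-0.0))
```

```bash
python3 -m creep '[[0.3,[0,0,-0.5],0],[0.3,[0,0,-1.5],0],[0.3,[0,0,-3.5],0],[0.3,[0,0,-6],0],[0.3,[0,0,-8.5],0],[0.3,[0,0,-10],0],[0.3,[-1.5,0.4,-10],0],[0.3,[-4,1.2,-10],0],[0.3,[-7,2.1,-10],0],[0.3,[-10,3,-10],0],[0.3,[-13,3.9,-10],0],[0.3,[-16,4.8,-10],0],[0.3,[-19,5.7,-10],0],[0.3,[-22,6.6,-10],0],[0.3,[-25,7.5,-10],0],[0.3,[-27.5,8.2,-10],0],[0.3,[-29.5,8.8,-10],0],[0.3,[-30.4,9.1,-10],0],[0.3,[-30.6,9.1,-10],0],[0.3,[-30.6,9.1,-10],0]]' 30; python3 go.py .5989 .0405 .0544 88.8;  python3 -m creep '[[0.3,[0,0,1.5],0],[0.3,[0,0,4],0],[0.3,[0,0,6.5],0],[0.3,[0,0,8],0],[0.3,[0,0,8.8],0],[0.3,[0,0,9.2],0],[0.3,[0,0,9.3],0],[0.3,[0,0,9.3],0],[0.3,[0,0,9.3],0]]' 30; python3 go.py .5989 .0405 .0544 88.8
```

```text
time_s: 43.45
tool_pos: [0.5976, 0.0408, 0.1488]
tool_rot: [-3.14, -0.001, 1.55]
force: [0.4, -0.1, -1.7]
gripper_width: 0.0575
t 43.45 pos [0.5976 0.0408 0.1488] rot [-1.7993e+02 -3.0000e-02  8.8790e+01] F [ 0.4 -0.1 -1.7] w 0.0575
(array([-0.03,  0.14,  9.44]), np.float64(-0.01))
time_s: 44.35
tool_pos: [0.5992, 0.0407, 0.0573]
tool_rot: [3.14, -0.0, 1.55]
force: [0.2, -0.4, -2.1]
gripper_width: 0.0575
t 44.35 pos [0.5992 0.0407 0.0573] rot [ 1.7989e+02 -1.0000e-02  8.8810e+01] F [ 0.2 -0.4 -2.1] w 0.0575
(array([-0.03, -0.03,  0.29]), np.float64(0.01))
```

```bash
python3 -m creep '[[0.3,[0,0,0.2],0],[0.3,[0,0,0.3],0],[0.3,[0,0,0.35],0],[0.3,[0,0,0.35],0],[0.3,[0,0,0.35],0]]' 30; python3 go.py;  python3 -m creep '[[0.5,[0,0,0],0],[0.7,[0,0,0],0],[0.85,[0,0,0],0],[1,[0,0,0],0],[1,[0,0,0],0],[1,[0,0,-1],0],[1,[0,0,-4],0],[1,[0,0,-8],0],[1,[0,0,-12],0],[1,[4,-1,-12],0],[1,[8,-2,-12],0],[1,[12,-3,-12],0],[1,[16,-4,-12],0],[1,[20,-5,-12],0],[1,[24,-6,-12],0],[1,[28,-7,-12],0],[1,[32,-8,-12],0],[1,[36,-9,-12],0],[1,[37.5,-9.2,-12],0],[1,[37.5,-9.2,-12],0]]' 30; python3 caps.py .114 scene pics/o.png; python3 go.py .5152 .4175 .0503 88.8
```

```text
time_s: 44.85
tool_pos: [0.5988, 0.0406, 0.0538]
tool_rot: [3.14, 0.0, 1.55]
force: [-1.5, -1.1, 6.1]
gripper_width: 0.0574
t 44.85 pos [0.5988 0.0406 0.0538] rot [179.93   0.    88.8 ] F [-1.5 -1.1  6.1] w 0.0574
time_s: 46.85
tool_pos: [0.5136, 0.4196, 0.1731]
tool_rot: [3.141, -0.001, 1.553]
force: [1.5, 0.3, 0.5]
gripper_width: 0.0855
{'red': (520.4, 417.0, 27.4), 'green': (600.3, -21.0, 29.7), 'blue': (600.9, 43.2, 29.3)}
t 46.9 pos [0.5141 0.4179 0.173 ] rot [1.7997e+02 3.0000e-02 8.8880e+01] F [ 0.4 -1.3 -0.3] w 0.0852
(array([-0.03,  0.1 , 12.27]), np.float64(0.08))
```

View pics/o.png

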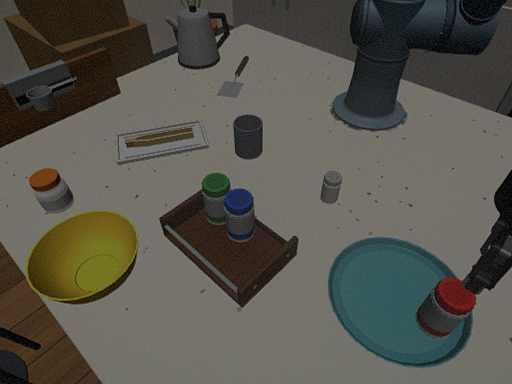

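```bash
python3 -m creep '[[1,[0,0,1.5],0],[1,[0,0,5],0],[1,[0,0,8.5],0],[1,[0,0,10.5],0],[1,[0,0,11.6],0],[1,[0,0,12.1],0],[1,[0,0,12.1],0],[1,[0,0,12.1],0]]' 30; python3 go.py .5152 .4175 .0505 88.8
```

```text
time_s: 47.7
tool_pos: [0.5154, 0.4178, 0.0534]
tool_rot: [3.139, -0.001, 1.549]
force: [-0.3, -0.9, 0.1]
gripper_width: 0.0851
t 47.7 pos [0.5154 0.4178 0.0534] rot [ 1.7988e+02 -8.0000e-02  8.8770e+01] F [-0.3 -0.9  0.1] w 0.0851
(array([-0.03, -0.02,  0.29]), np.float64(-0.03))
```

```bash
python3 -m creep '[[1,[0,0,0.25],0],[1,[0,0,0.25],0],[0.8,[0,0,0.25],0],[0.7,[0,0,0.25],0],[0.6,[0,0,0.25],0],[0.3,[0,0,0.25],0],[0.3,[0,0,0.25],0],[0.3,[0,0,0.25],0],[0.3,[0,0,0.25],0]]' 30; python3 go.py .6024 .1055 .0544 88.8
```

```text
time_s: 48.6
tool_pos: [0.5145, 0.4177, 0.0498]
tool_rot: [3.141, -0.001, 1.55]
force: [0.8, 0.6, 4.6]
gripper_width: 0.0575
t 48.6 pos [0.5145 0.4177 0.0498] rot [ 1.7995e+02 -3.0000e-02  8.8800e+01] F [0.8 0.6 4.6] w 0.0575
(array([-31.03,   9.44,  -0.47]), np.float64(-0.0))
```

```bash
python3 -m creep '[[0.3,[0,0,-0.5],0],[0.3,[0,0,-1.5],0],[0.3,[0,0,-3.5],0],[0.3,[0,0,-6],0],[0.3,[0,0,-8.5],0],[0.3,[0,0,-10],0],[0.3,[-1.5,0.4,-10],0],[0.3,[-4,1.2,-10],0],[0.3,[-7,2.1,-10],0],[0.3,[-10,3,-10],0],[0.3,[-13,3.9,-10],0],[0.3,[-16,4.8,-10],0],[0.3,[-19,5.7,-10],0],[0.3,[-22,6.6,-10],0],[0.3,[-25,7.5,-10],0],[0.3,[-27.5,8.3,-10],0],[0.3,[-29.7,8.9,-10],0],[0.3,[-30.7,9.3,-10],0],[0.3,[-31,9.35,-10],0],[0.3,[-31,9.35,-10],0]]' 30; python3 go.py .6018 .1055 .0538 88.8;  python3 -m creep '[[0.3,[0,0,1.5],0],[0.3,[0,0,4],0],[0.3,[0,0,6.5],0],[0.3,[0,0,8],0],[0.3,[0,0,8.8],0],[0.3,[0,0,9.2],0],[0.3,[0,0,9.3],0],[0.3,[0,0,9.3],0],[0.3,[0,0,9.3],0]]' 30; python3 go.py .6018 .1055 .0538 88.8
```

```text
time_s: 50.6
tool_pos: [0.6006, 0.1055, 0.1488]
tool_rot: [-3.14, -0.0, 1.55]
force: [-0.1, 0.7, -1.0]
gripper_width: 0.0573
t 50.6 pos [0.6006 0.1055 0.1488] rot [-1.7993e+02 -2.0000e-02  8.8780e+01] F [-0.1  0.7 -1. ] w 0.0573
(array([-0.  ,  0.13,  9.5 ]), np.float64(-0.02))
time_s: 51.5
tool_pos: [0.602, 0.1058, 0.0573]
tool_rot: [3.14, -0.0, 1.55]
force: [-0.2, 0.5, -1.0]
gripper_width: 0.0575
t 51.5 pos [0.602  0.1058 0.0573] rot [ 1.799e+02 -1.000e-02  8.881e+01] F [-0.2  0.5 -1. ] w 0.0575
(array([-0.03, -0.02,  0.35]), np.float64(0.01))
```

Release, lift, and withdraw towards the tray side for a check.

```bash
python3 -m creep '[[0.3,[0,0,0.2],0],[0.3,[0,0,0.3],0],[0.3,[0,0,0.35],0],[0.3,[0,0,0.35],0],[0.3,[0,0,0.35],0]]' 30; python3 go.py;  python3 -m creep '[[0.5,[0,0,0],0],[0.7,[0,0,0],0],[0.85,[0,0,0],0],[1,[0,0,0],0],[1,[0,0,0],0],[1,[0,0,-1],0],[1,[0,0,-4],0],[1,[0,0,-8],0],[1,[0,0,-12],0],[1,[0,0,-14],0],[1,[4,-1,-15],0],[1,[8,-2,-15],0],[1,[12,-3,-15],0],[1,[16,-4,-15],0],[1,[20,-5,-15],0],[1,[24,-6,-15],0],[1,[28,-8,-15],0],[1,[32,-10,-15],0],[1,[32,-10,-15],0],[1,[32,-10,-15],0]]' 30; python3 caps.py .114 scene pics/p.png; python3 caps.py .114 top pics/p2.png; python3 go.py
python3 - <<'E'
from h import *
# same method as first pass
for n in ('scene','top'):
  im,d=capture(n); c=cam(n); P=cloud(c,d)
  for nm in ('a','now'):
    if nm=='a': I=cv2.imread(f'pics/a_{n}.png'); Q=cloud(c,np.load(f'pics/a_{n}_d.npy'))
    else: I,Q=im,P
    for nm2,x0,y0 in (('salt',.4,.13),('mug',.37,-.12)):
        ok=(abs(Q[...,0]-x0)<.09)&(abs(Q[...,1]-y0)<.1)&(Q[...,2]>.03)&(Q[...,2]<.11); q=Q[ok]; print(n,nm,nm2,q.mean(0).round(4),end=' ')
    for col in H:
        m=(cmask(I,col)>0)&(Q[...,2]>.108)&(Q[...,2]<.12); q=Q[m]; (x,y),r=cv2.minEnclosingCircle(q[:,:2].astype(np.float32)); print(col,q.mean(0).round(4),len(q),end=' ')
    print()
E
```

```text
time_s: 52.0
tool_pos: [0.6016, 0.1056, 0.0537]
tool_rot: [3.14, -0.0, 1.55]
force: [-1.3, 0.2, 6.6]
gripper_width: 0.0577
t 52.0 pos [0.6016 0.1056 0.0537] rot [ 1.7993e+02 -1.0000e-02  8.8800e+01] F [-1.3  0.2  6.6] w 0.0577
time_s: 54.0
tool_pos: [0.5073, 0.4286, 0.2033]
tool_rot: [3.141, 0.0, 1.552]
force: [0.1, -0.2, 0.2]
gripper_width: 0.0856
{'red': (605.0, 108.5, 29.2), 'green': (600.3, -21.1, 29.5), 'blue': (602.3, 43.0, 29.9)}
{'red': (601.9, 105.0, 28.3), 'green': (597.7, -27.0, 27.1), 'blue': (598.6, 38.4, 27.5)}
t 54.1 pos [0.5083 0.427  0.2032] rot [1.7997e+02 1.0000e-02 8.8760e+01] F [ 0.3 -0.3  0.5] w 0.0853
scene a salt [0.3951 0.1234 0.0583] scene a mug [ 0.3904 -0.1323  0.0654] red [0.6037 0.1083 0.1138] 577 green [ 0.5992 -0.0236  0.1141] 362 blue [0.6    0.0411 0.1139] 467 
scene now salt [0.3951 0.1234 0.0583] scene now mug [ 0.3904 -0.1322  0.0658] red [0.6046 0.1083 0.1138] 587 green [ 0.5993 -0.024   0.114 ] 368 blue [0.601  0.0416 0.1139] 473 
top a salt [0.3864 0.1161 0.0678] top a mug [ 0.3809 -0.1464  0.0725] red [0.6004 0.105  0.1149] 353 green [ 0.5973 -0.0274  0.115 ] 189 blue [0.5974 0.038  0.1151] 347 
top now salt [0.3865 0.1161 0.0681] top now mug [ 0.3811 -0.1464  0.0724] red [0.6019 0.1048 0.1149] 360 green [ 0.598  -0.0282  0.1145] 182 blue [0.5981 0.0383 0.115 ] 344
```

View pics/p.png

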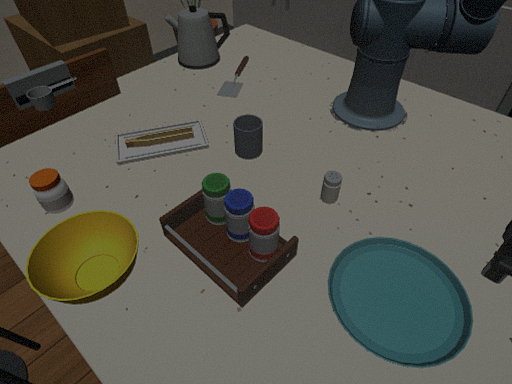

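View pics/p2.png

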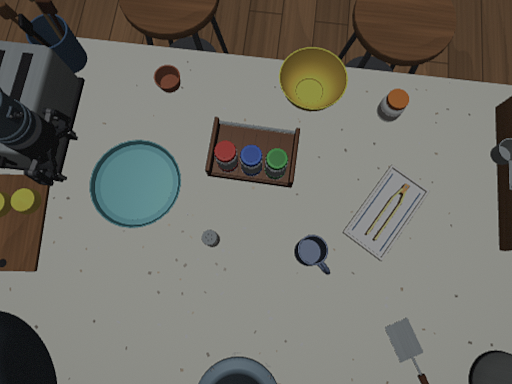

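```bash
python3 -m creep '[[1,[-3,0,0],0],[1,[-6,0,0],0],[1,[-9,0,0],0],[1,[-9,0,0],0],[1,[-9,0,0],0],[1,[-9,0,0],0]]'
python3 - <<'E'
from h import *
st=robot.state(); print(st['tool_pos'],st['force'])
im,d=capture('scene'); cv2.imwrite('pics/q.png',im)
job.finish_job()
E
```

```text
time_s: 54.8
tool_pos: [0.5064, 0.3378, 0.203]
tool_rot: [3.141, -0.001, 1.549]
force: [0.4, 0.4, 0.6]
gripper_width: 0.0851
[0.50644779 0.33784876 0.20299753] [0.39708047 0.40354076 0.59300424]
the job is handed in; nothing more can be done
```

View pics/q.png

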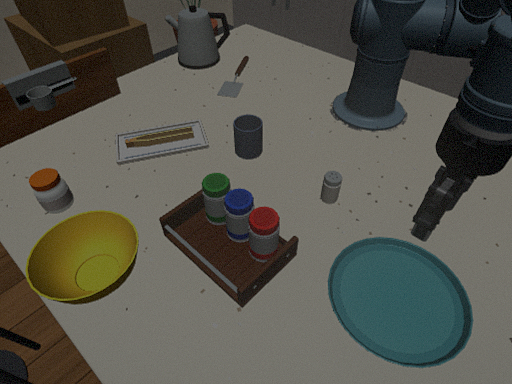

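The job is done and handed in at about 55 s of the 138 s allowed. I moved red, blue and green onto the tray in that order. I then laid the tongs lengthwise in the spoon rest and put green, blue and red back in their old places.

My last checks, made from camera pictures against the starting ones:

- **Tins:** all three stand upright, each within about 1 to 2 mm of where it stood. Red shows the largest shift, 1 to 1.5 mm towards the back of the organiser. Single cap-outline readings scattered by 2 to 4 mm between cameras, so I relied on the same measurement repeated with the same camera.
- **Tongs:** aligned with the rest to well under a degree. Their centre is about 1 to 1.5 mm from the middle of the rest, measured just after I let go.
- **Mug and salt shaker:** neither has moved measurably.
- **Robot:** the gripper ended clear above the empty tray, with the measured force close to zero. The wrist force at the end of each move never read more than about 7 N.

No check failed.

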